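# Close the wine filter: press the bayonet cover down and lock it with a quarter turn

### The job

The fresh cartridge is already in the wine filter: close the filter for bottling. Set the loose cover on the bowl's collar and turn it back (counter-clockwise) to feel its lugs drop into the collar's slots, then push it down against the spring and turn it a quarter turn clockwise to the stop, so that it rises into its lock and stays shut when you let go. Leave the wine glass and the small gold-lidded jar standing where they are.

Things in the scene. Friction and masses are not known exactly. Their poses are not given: they have to be found in the camera images.
- cover: the loose filter cover, about 0.4 kg, right way up on the counter: a steel disc 108 mm across and 10 mm thick (z = 26.5 to 36.5), a black grip bar on top, a neck 73 mm across below (z = 0 to 26.5, foot tapered to 64 mm over the lowest 5 mm). A soft gasket under the disc gives no resistance. Origin: centre of the neck's underside, on the axis; z up, x along the bar. Same after half a turn.
- grip (a point): on the cover: a point on its axis inside the grip bar, 60 mm above the cover's origin, same axes. The upright bar is 84 mm long (x), 18 mm thick (y), and runs from z = 37 to 76 mm above the cover's origin.
- lugs (a point): on the cover: the point on its axis 11 mm above its origin, level with the two lugs. They stand out from the neck on its +x and -x sides, right under the ends of the grip bar: each 30 degrees wide, 6 mm thick (z = 8 to 14 above the cover's origin), reaching 46.5 mm from the axis.
- filter_bowl: the filter, fixed: a dark 150 x 132 x 12 mm base plate, a steel foot with a hose tail on its +y and -y sides (tips 94 mm from the axis, 27 mm up), a clear bowl 100 mm across with the white cartridge in it, and a steel bayonet collar 108 mm across round its mouth (with a dark clamp band and screw reaching 70 mm from the axis). Origin: centre of the base's underside, z up.
- mouth (a point): centre of the collar's top face, on the filter's axis, 150 mm above the counter; axes as the filter. Opening 77 mm across, its lip cut by two facing slots, 42 degrees wide, for the lugs. The collar is clamped on at no fixed angle: the line through the slots lies anywhere within 26 degrees either way of this x axis. Off the slots the cover rests on the lip, its origin 8 mm below the mouth.
- plate (a point): on the filter's axis 15 mm below the mouth: top of the pressure plate in the bowl, sprung upward (9 N at first touch, 1 N more per mm). Lugs over the slots, the cover drops 7 mm onto it and is carried there. The lip is 10 mm thick beside the slots: to turn (clockwise only) under it, hold the cover down, its origin 24 to 26.5 mm below the mouth (about 15 N; at 26.5 the disc meets the collar).
- lock (a point): on the filter's axis 20 mm below the mouth: where the cover's origin stays when locked. 90 degrees clockwise of the slots (hard stop at 94, seen from above) the lip has pockets underneath, 4 mm deep, 38 degrees wide: let go there, the spring lifts the lugs into them. Let go before the pockets, the cover stays 24 mm below the mouth; over the slots it springs back to 15 mm below.
- wine_glass: a loose stemmed wine glass with a little red wine in it, 81 mm wide and 202 mm tall, standing behind the cover. Origin: centre of its foot.
- small_jar: a small loose jar with a gold lid, 53 mm in diameter and 66 mm tall, standing in front of the filter. Origin: centre of its underside.
There are look-alikes about, which are no part of the job. What is shaped like the cover but purple is not meant.

How it is judged:
By the outcome, as a careful person would: the job done as asked, in the order asked, and still so for the second after the job is handed in, with the robot touching nothing.
It also fails if it takes over 51 s, if anything falls off the work surface, if the arm or the gripper's body presses on something with over 40 N, if the wrist force passes 120 N, or if a joint passes its speed limit or range.

### The arm

A 6-joint arm with a two-finger parallel gripper is mounted at the origin on a cart in front of the work surface, level with it; the furniture and walls round the work are solid. World frame = base frame: x ahead of the robot, y to its left, z up, the work surface at z = 0. Lengths are in m, angles in rad, forces in N, time in s.
With the tool pointing down it reaches from about 0.375 to 0.975 m from the base axis. Payload 3.8 kg.
Tool frame: the origin (TCP) lies midway between the tips of the shut fingers; the grasp point (between the pads) lies 19 mm behind it; z points along the fingers, y is the line along which they close (so a half turn about z gives the same grasp; the last joint's range is limited). The gripper opens to 85 mm and grips with 20 to 120 N. Pads are 22 mm wide; open, the fingers measure 114 mm over their backs; the gripper's body (76 mm by 85 mm) begins 54 mm behind the grasp point. The pads swing forward as they close: fully open they stand 13 mm farther back than shut.
Start: joints at [-1.187, 0.264, 1.604, -0, 1.274, -0.037], TCP at [0.276, -0.616, 0.231] pointing down, gripper open.
Joint ranges: [-2.63, 2.63], [-0.94, 2.18], [0.31, 2.57], [-1.31, 4.45], [0, 2.66], [-2.55, 2.55]. Speed limits (rad/s): [2.57, 2.57, 3.14, 3.14, 3.14, 3.14].

### API

Orientations are given as a rotation vector (axis times angle).
In Python, from workcell import read_state, vision, ticket gives the robot as it stands. The module is installed in compiled form; this text tells all that it offers.
- The arm moves only by the tool jog_arm, never from a script. Its arguments are lists of equal length, an entry for each row: "turn": the turn, a rotation vector about the tool's x, y, z in rad, a list of three; "delta_pos": the shift along the tool's x, y, z in m, a list of three; "gripper": the finger opening in m, from 0 to 0.0854. In form: {"turn": [[rx, ry, rz], ...], "delta_pos": [[dx, dy, dz], ...], "gripper": [gripper, ...]}. A call has 1 to 20 rows; each row shifts and turns the commanded pose from where the row before left it, along the tool's axes as they then stand; what a row does not reach is not made up. A row lasts 1/12 s, in which the tool goes at most 41.7 mm and 7.16 degrees, less where a joint would pass 70% of its speed; a pose out of reach is approached as far as the arm can. A call with a gripper value outside its range is refused whole. The fingers move at their own pace and stop on an object; "grip_force" is the grip in N (left out, the last holds). Time passes only in rows, so rows that do not move let the fingers close. It gives the time, the measured TCP pose, the force, the opening and the grip force at its end, in the units of the state.
- read_state(): the state, without advancing time (a new reading comes with each control period).
- vision.read_camera(name): name is "scene" or "top" or "wrist"; returns the picture (420x560x3 uint8, red, green, blue); there is no depth.
- vision.calibration(name): a dict with "vfov" (degrees; the focal length in pixels is half the picture's height over the tangent of half this angle, whatever the lens; pixels are square), "cx", "cy" (the principal point, pixels), "R" (3x3) and "t" (3): a world point X has camera coordinates R X + t; the wrist camera has in their place "mount" (4x4, takes a point from camera to tool coordinates, whose origin is the TCP and whose axes are the flange's). Camera axes: x right, y down, z forward; pixel columns grow to the right and rows downward; lengths in m; the calibration is good to about 2 mm. A picture is of the moment at which its call begins: read the wrist's pose just before it. calibration takes no time and is no camera call.
- ticket.finish_job(): hands the job in; it is judged then, once.
The state is a dict: "time": time; "q": joint angles; "joint_vel": joint speeds; "joint_torque": joint torques, N m; "tool_pos": TCP position; "tcp_rot": TCP orientation; "wrist_force": force on the tool from outside, world axes, zero at the start; "torque": the same for the moment, N m; "width": opening from 0.0 (shut) to 1.0 (fully open); "grip_force": force on a finger pad.
Only numpy, scipy, OpenCV 4.12 (cv2) and the standard library are available. Lean on these libraries where they do the work, as an engineer would, in place of code of your own. Each camera call takes 0.05 s, during which the arm holds its last target. There are 200 camera calls.

## Working session

There is one attempt and no reset: what is moved stays moved. The work goes in short steps, Python scripts to look and compute and a tool call to move; the robot and the scene stay as the last step left them, time stands still between calls to the robot, and variables do not carry over. Pictures are saved under pics/ and viewed, at most 10 in all, crops included, and the job is handed in when it is done.

Besides the shell and the picture viewer there is one more tool, called after "Call:" as name(argument=value, ...) on one line, values as JSON. jog_arm: Moves the arm, as the interface text tells. Its arguments: {"type":"object","properties":{"turn":{"type":"array","items":{"type":"array","items":{"type":"number"}}},"delta_pos":{"type":"array","items":{"type":"array","items":{"type":"number"}}},"gripper":{"type":"array","items":{"type":"number"}},"grip_force":{"type":"number"}},"required":["turn","delta_pos","gripper"]}

```bash
mkdir -p pics; cat > h.py <<'E'
import numpy as np, cv2
from workcell import read_state, vision, ticket
from scipy.spatial.transform import Rotation as Ro
def cam(n):
    s=read_state(); c=vision.calibration(n); im=vision.read_camera(n)
    f=210/np.tan(np.radians(c['vfov'])/2)
    if 'mount' in c:
        T=np.eye(4);T[:3,:3]=Ro.from_rotvec(s['tcp_rot']).as_matrix();T[:3,3]=s['tool_pos']
        M=np.linalg.inv(T@np.array(c['mount']));R,t=M[:3,:3],M[:3,3]
    else: R,t=np.array(c['R']),np.array(c['t'])
    return im,(f,c['cx'],c['cy'],R,t)
def ray(k,u,v,z):
    f,cx,cy,R,t=k; d=R.T@np.array([(u-cx)/f,(v-cy)/f,1]); o=-R.T@t
    return o+d*(z-o[2])/d[2]
def proj(k,X):
    f,cx,cy,R,t=k; p=R@np.array(X)+t; return np.array([cx+f*p[0]/p[2],cy+f*p[1]/p[2]])
def save(n,im): cv2.imwrite('pics/'+n,im[:,:,::-1])
E
python3 - <<'E'
from h import *
s=read_state();print(s['time'],s['tool_pos'],s['tcp_rot'],s['width'])
ims=[]
for n in('scene','top'):
    im,k=cam(n);save(n+'.png',im);np.save(n+'.npy',im)
    print(n,k[0],k[1],k[2],'campos',-k[3].T@k[4])
E
```

```text
0.0 [ 0.27542794 -0.61544563  0.2299181 ] [-3.07011972e+00 -6.55647747e-01  6.74288867e-04] 0.9979509230041951
scene 488.04831725030664 274.51569295934763 210.4447400929921 campos [-0.1578043   0.59913879  0.5775479 ]
top 438.1508586461191 285.5483195678071 207.32189780129434 campos [0.40511291 0.02307919 1.20188596]
```

View pics/scene.png

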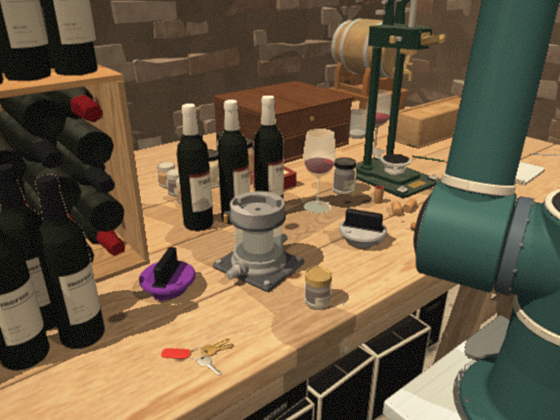

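View pics/top.png

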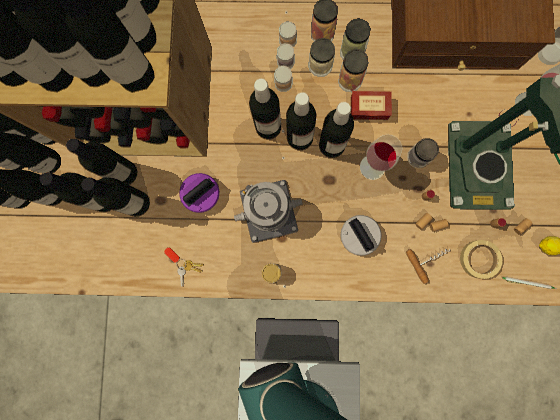

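The scene shows a steel cover at scene (363,228), top (361,235). Possible mix-ups: the purple cover at top (200,192), the white/grey dish on the green stand at top (490,165), and the roll ring at top (482,260). I choose the steel one at top (361,235), and check it in a close crop next to the collar.

```bash
python3 - <<'E'
from h import *
im=np.load('top.npy')
a=cv2.resize(im[190:280,315:415],None,fx=4,fy=4,interpolation=cv2.INTER_CUBIC)
b=cv2.resize(im[160:250,220:320],None,fx=4,fy=4,interpolation=cv2.INTER_CUBIC)
save('crop.png',np.hstack([a,b]))
k=cam('top')[1]
print(ray(k,361,235,.0365),ray(k,268,205,.15),ray(k,383,155,.15),ray(k,271,272,.066))
E
```

```text
[ 0.48643107 -0.1556932   0.0365    ] [0.54674139 0.08648696 0.15      ] [ 0.67570574 -0.19219645  0.15      ] [0.38470176 0.0792423  0.066     ]
```

View pics/crop.png

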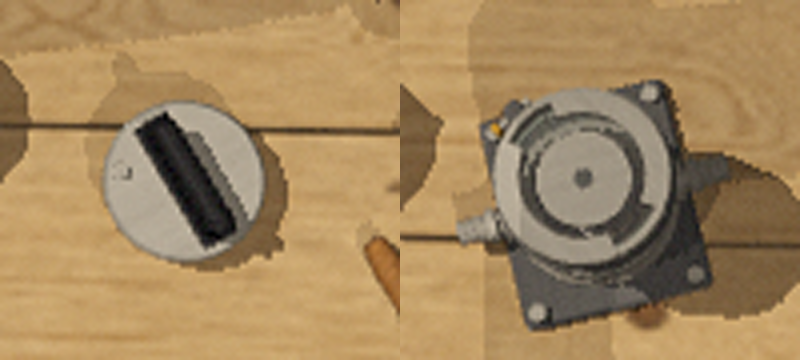

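The crop confirms the left object is a bare steel disc with a black bar at top ≈(361,235). The right is the collar, with its slots at the upper left ≈(355,189) and lower right ≈(379,220) of the top picture. Next I'll measure both.

```bash
python3 - <<'E'
from h import *
print(np.round(vision.calibration('wrist')['mount'],3), vision.calibration('wrist')['vfov'])
im=np.load('top.npy');k=cam('top')[1]
hsv=cv2.cvtColor(im,cv2.COLOR_RGB2HSV)
def big(m,x0,x1,y0,y1):
    z=np.zeros_like(m);z[y0:y1,x0:x1]=m[y0:y1,x0:x1]
    c=max(cv2.findContours(z,0,1)[0],key=cv2.contourArea);return c
# steel: low saturation
m=((hsv[...,1]<40)&(hsv[...,2]>110)).astype(np.uint8)*255
m=cv2.morphologyEx(m,cv2.MORPH_CLOSE,np.ones((13,13)))
c=big(m,330,395,205,265);e=cv2.fitEllipse(cv2.convexHull(c));print('disc',e,ray(k,*e[0],.0365))
d=(hsv[...,2]<60).astype(np.uint8)*255
c=big(d,338,388,212,260);r=cv2.minAreaRect(c);print('bar',r,ray(k,*r[0],.07))
P=[ray(k,*p,.076) for p in cv2.boxPoints(r)];
P=np.array(P);E1=P[1]-P[0];E2=P[2]-P[1]
for E in(E1,E2):print(np.linalg.norm(E),np.degrees(np.arctan2(E[1],E[0])))
E
```

```text
[[-0.    -0.964 -0.268  0.069]
 [ 1.     0.    -0.     0.   ]
 [ 0.    -0.268  0.964 -0.143]
 [ 0.     0.     0.     1.   ]] 66.73564756171403
disc ((353.36663818359375, 237.62889099121094), (20.678726196289062, 36.820587158203125), 157.21475219726562) [ 0.47904882 -0.13550548  0.0365    ]
bar ((361.58831787109375, 234.33657836914062), (34.12489700317383, 10.100459098815918), 59.34933090209961) [ 0.48583461 -0.15206743  0.07      ]
0.026206457589836345 -58.313697878729066
0.086697829510133 -149.2635997209453
```

Call:
jog_arm(turn=[[0,0,0],[0,0,0],[0,0,0],[0,0,0],[0,0,0],[0,0,0],[0,0,0],[0,0,0],[0,0,0],[0,0,0],[0,0,0],[0,0,0],[0,0,0],[0,0,0],[0,0,0],[0,0,0],[0,0,0],[0,0,0],[0,0,0],[0,0,0]], delta_pos=[[0.028,-0.028,-0.004],[0.028,-0.028,-0.004],[0.028,-0.028,-0.004],[0.028,-0.028,-0.004],[0.028,-0.028,-0.004],[0.028,-0.028,-0.004],[0.028,-0.028,-0.004],[0.028,-0.028,-0.004],[0.028,-0.028,-0.004],[0.028,-0.028,-0.004],[0.028,-0.028,0],[0.028,-0.028,0],[0.028,-0.028,0],[0.028,-0.028,0],[0.028,-0.028,0],[0.028,-0.028,0],[0.028,-0.028,0],[0.028,-0.028,0],[0.028,-0.025,0],[0,0,0]], gripper=[0.085,0.085,0.085,0.085,0.085,0.085,0.085,0.085,0.085,0.085,0.085,0.085,0.085,0.085,0.085,0.085,0.085,0.085,0.085,0.085])

```text
time: 1.87
tool_pos: [0.5468, 0.0898, 0.271]
tcp_rot: [-3.068, -0.663, -0.003]
wrist_force: [0.0, -0.6, -0.6]
width: 0.992
grip_force: 0.0
```

```bash
python3 - <<'E'
from h import *
s=read_state();print(s['time'],s['tool_pos'],s['tcp_rot'],s['q'],s['joint_vel'])
im,k=cam('wrist');np.save('w1.npy',im);np.save('w1k.npy',np.array(k,dtype=object),allow_pickle=True)
save('w1.png',im);print(proj(k,[.547,.0865,.15]))
E
```

```text
1.8667 [0.54684689 0.08981829 0.27102636] [-3.06780645e+00 -6.63166324e-01 -2.73235379e-03] [0.11591269 0.01123533 1.81614527 0.00318549 1.31276364 1.26011086] [-0.06760353 -0.03384845  0.04195278 -0.07230693  0.04392388 -0.07725295]
[282.63184379 207.96118851]
```

View pics/w1.png

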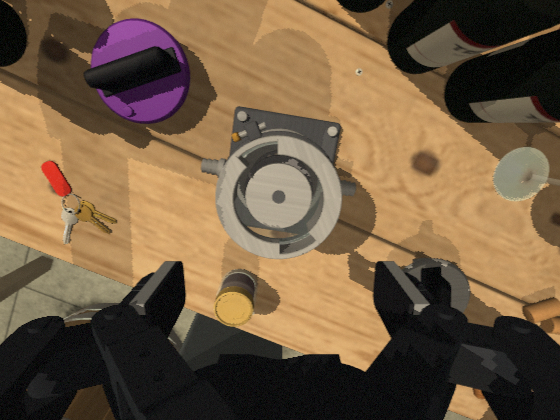

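The wrist view shows the collar centred at about (279,197), with slots near (265,150) and (297,243). Now to fit the rim and take the slot angle from a polar profile.

```bash
python3 - <<'E'
from h import *
im=np.load('w1.npy');k=np.load('w1k.npy',allow_pickle=True)
g=cv2.cvtColor(im,cv2.COLOR_RGB2GRAY)
h=cv2.HoughCircles(cv2.medianBlur(g,5)[110:290,190:370],cv2.HOUGH_GRADIENT_ALT,1,20,param1=150,param2=.6,minRadius=25,maxRadius=75)
print(h)
for c in (h[0] if h is not None else []):print(c[2],ray(k,c[0]+190,c[1]+110,.15))
hsv=cv2.cvtColor(im,cv2.COLOR_RGB2HSV)
m=((hsv[...,1]<45)&(hsv[...,2]>125)).astype(np.uint8)*255
z=np.zeros_like(m);z[133:262,212:345]=m[133:262,212:345];z=cv2.morphologyEx(z,cv2.MORPH_OPEN,np.ones((9,9)))
c=max(cv2.findContours(z,0,1)[0],key=cv2.contourArea);e=cv2.fitEllipse(cv2.convexHull(c));print(e);C=ray(k,*e[0],.15);print(C)
P=np.array([ray(k,*p[0],.15) for p in cv2.convexHull(c)]);cc,r=cv2.minEnclosingCircle(P[:,:2].astype(np.float32));print('mec',cc,r)
for rad in(.042,.045):
    row=[]
    for a in range(0,360,3):
        u,v=proj(k,[C[0]+rad*np.cos(np.radians(a)),C[1]+rad*np.sin(np.radians(a)),.15]);row.append(int(g[int(round(v)),int(round(u))]))
    print(rad,row)
E
```

```text
[[[89.       86.       60.92775 ]
  [89.       86.       43.297592]
  [89.       86.       32.858295]]]
60.92775 [0.55525277 0.09365372 0.15      ]
43.297592 [0.55525277 0.09365372 0.15      ]
32.858295 [0.55525277 0.09365372 0.15      ]Traceback (most recent call last):
  File "<stdin>", line 10, in <module>
ValueError: max() iterable argument is empty
```

```bash
python3 - <<'E'
from h import *
im=np.load('w1.npy');k=np.load('w1k.npy',allow_pickle=True)
g=cv2.cvtColor(im,cv2.COLOR_RGB2GRAY)
def refine(g,k,C,rad,z,W):  # radial edge points, max gradient, circle LSQ
    P=[]
    for a in np.radians(np.arange(0,360,4)):
        rr=np.arange(rad-W,rad+W,.0004);pr=[]
        for r in rr:
            u,v=proj(k,[C[0]+r*np.cos(a),C[1]+r*np.sin(a),z]);pr.append(cv2.getRectSubPix(g,(1,1),(float(u),float(v)))[0,0])
        d=np.abs(np.gradient(cv2.GaussianBlur(np.array([pr],np.float32),(9,1),0)[0]));r=rr[d.argmax()];P.append([C[0]+r*np.cos(a),C[1]+r*np.sin(a)])
    P=np.array(P);w=np.ones(len(P),bool)
    for _ in range(6):
        x=np.linalg.lstsq(np.c_[2*P[w],np.ones(w.sum())],(P[w]**2).sum(1),rcond=None)[0];R=np.sqrt(x[2]+x[0]**2+x[1]**2)
        res=np.abs(np.hypot(*(P-x[:2]).T)-R);w=res<max(.0012,np.median(res)*1.5)
    return x[:2],R,w.sum()
print('w',refine(g,k,[.555,.0935],.054,.15,.006),refine(g,k,[.555,.0935],.0385,.15,.004))
t=cv2.cvtColor(np.load('top.npy'),cv2.COLOR_RGB2GRAY);kt=cam('top')[1]
print('t',refine(t,kt,[.552,.092],.054,.15,.008))
print('cover t',refine(t,kt,[.486,-.154],.054,.0365,.008))
C=[.555,.0935]
for rad in(.041,.044):
    row=[]
    for a in range(0,360,3):
        u,v=proj(k,[C[0]+rad*np.cos(np.radians(a)),C[1]+rad*np.sin(np.radians(a)),.15]);row.append(int(g[int(round(v)),int(round(u))]))
    print(rad,row)
s=cv2.resize(im[125:270,205:355],(600,580),interpolation=cv2.INTER_CUBIC)
save('slots.png',s)
E
```

```text
w (array([0.55180989, 0.09307569]), np.float64(0.05347704902829512), np.int64(71)) (array([0.55204888, 0.09319921]), np.float64(0.03843508940714443), np.int64(75))
t (array([0.55047969, 0.09377784]), np.float64(0.0535915507574549), np.int64(65))
cover t (array([ 0.48712285, -0.15495682]), np.float64(0.051395278143274666), np.int64(55))
0.041 [164, 165, 172, 171, 172, 170, 170, 173, 170, 106, 70, 61, 67, 66, 64, 69, 64, 66, 63, 65, 63, 63, 52, 55, 169, 170, 174, 175, 171, 176, 174, 169, 170, 175, 171, 169, 169, 174, 173, 173, 171, 178, 155, 136, 151, 154, 143, 94, 96, 101, 66, 95, 80, 69, 71, 86, 66, 88, 78, 60, 63, 75, 83, 73, 79, 65, 101, 89, 99, 114, 112, 110, 111, 121, 112, 122, 122, 111, 108, 137, 112, 135, 166, 163, 165, 172, 169, 176, 176, 169, 174, 172, 171, 169, 167, 170, 173, 170, 176, 172, 170, 169, 170, 167, 167, 167, 167, 165, 168, 167, 169, 168, 164, 163, 167, 170, 172, 167, 162, 162]
0.044 [162, 163, 162, 173, 172, 172, 168, 173, 172, 141, 82, 104, 128, 109, 95, 96, 109, 110, 123, 109, 73, 136, 110, 53, 138, 172, 175, 170, 175, 172, 171, 178, 171, 166, 170, 175, 172, 170, 171, 172, 170, 173, 173, 173, 176, 174, 174, 174, 172, 174, 169, 170, 170, 167, 169, 166, 166, 169, 170, 168, 171, 176, 175, 175, 176, 171, 171, 171, 120, 54, 57, 63, 58, 96, 96, 100, 98, 101, 103, 105, 109, 105, 167, 166, 172, 170, 175, 176, 167, 173, 176, 170, 167, 170, 169, 171, 168, 170, 170, 169, 176, 173, 176, 175, 178, 174, 176, 176, 177, 177, 171, 166, 169, 169, 170, 164, 166, 170, 171, 165]
```

View pics/slots.png

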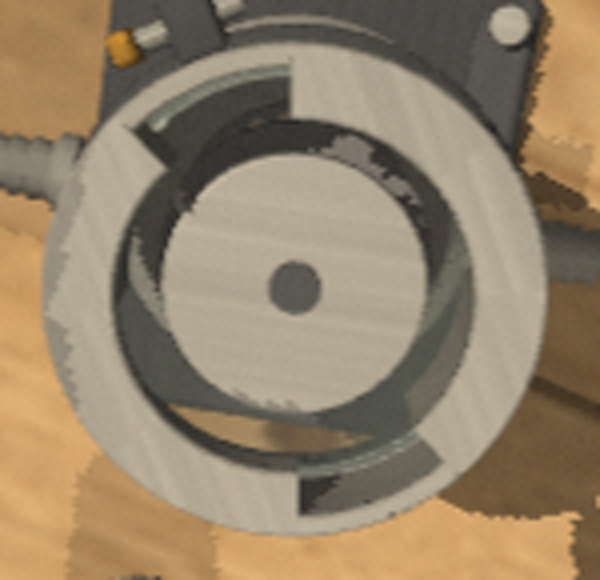

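The crop shows the slots clearly: upper left at (135–290, 65–170) and lower right at (300–440, 430–515). The slot line is at about 47.6° in the world, and the mouth at about (0.5515, 0.0935). Next I go over the cover and pre-turn the wrist.

Call:
jog_arm(turn=[[0,0,0],[0,0,0],[0,0,0],[0,0,0],[0,0,0],[0,0,0],[0,0,0],[0,0,-0.125],[0,0,-0.125],[0,0,-0.125],[0,0,-0.125],[0,0,-0.125],[0,0,-0.125],[0,0,-0.125],[0,0,-0.125],[0,0,-0.125],[0,0,-0.125],[0,0,-0.125],[0,0,-0.125],[0,0,-0.125]], delta_pos=[[-0.0222,0.0281,0],[-0.0222,0.0281,0],[-0.0222,0.0281,0],[-0.0222,0.0281,0],[-0.0222,0.0281,0],[-0.0222,0.0281,0],[-0.0222,0.0281,0],[0,0,0],[0,0,0],[0,0,0],[0,0,0],[0,0,0],[0,0,0],[0,0,0],[0,0,0],[0,0,0],[0,0,0],[0,0,0],[0,0,0],[0,0,0]], gripper=[0.06,0.06,0.06,0.06,0.06,0.06,0.06,0.06,0.06,0.06,0.06,0.06,0.06,0.06,0.06,0.06,0.06,0.06,0.06,0.06])

```text
time: 3.63
tool_pos: [0.4824, -0.1602, 0.2712]
tcp_rot: [-1.631, -2.685, 0.001]
wrist_force: [0.4, -0.1, -0.6]
width: 0.699
grip_force: 0.0
```

Call:
jog_arm(turn=[[0,0,-0.125],[0,0,-0.125],[0,0,-0.125],[0,0,-0.125],[0,0,-0.125],[0,0,-0.125],[0,0,-0.125],[0,0,-0.125],[0,0,-0.125],[0,0,-0.125],[0,0,-0.125],[0,0,-0.125],[0,0,-0.125],[0,0,0],[0,0,0]], delta_pos=[[0,0,0],[0,0,0],[0,0,0],[0,0,0],[0,0,0],[0,0,0],[0,0,0],[0,0,0],[0,0,0],[0,0,0],[0,0,0],[0,0,0],[0,0,0],[0,0,0],[0,0,0]], gripper=[0.06,0.06,0.06,0.06,0.06,0.06,0.06,0.06,0.06,0.06,0.06,0.06,0.06,0.06,0.06])

```text
time: 4.88
tool_pos: [0.4828, -0.1599, 0.2712]
tcp_rot: [0.814, -3.034, 0.0]
wrist_force: [0.1, -0.6, -0.1]
width: 0.702
grip_force: 0.0
```

```bash
python3 - <<'E'
from h import *
s=read_state();print(s['time'],s['tool_pos'],s['tcp_rot'],s['q'])
R=Ro.from_rotvec(s['tcp_rot']).as_matrix();print(np.round(R,3),'yyaw',np.degrees(np.arctan2(R[1,1],R[0,1])))
im,k=cam('wrist');np.save('w2.npy',im)
save('w2.png',im);u,v=proj(k,[.4865,-.1535,.076]);print(u,v)
hsv=cv2.cvtColor(im,cv2.COLOR_RGB2HSV)
z=np.zeros(im.shape[:2],np.uint8);a,b=int(u),int(v);sl=np.s_[b-32:b+32,a-55:a+55]
z[sl]=(hsv[...,2][sl]<60)*255
c=max(cv2.findContours(z,0,1)[0],key=cv2.contourArea);r=cv2.minAreaRect(c);print(r,ray(k,*r[0],.076))
P=np.array([ray(k,*p,.076) for p in cv2.boxPoints(r)])
for E in(P[1]-P[0],P[2]-P[1]):print(np.linalg.norm(E),np.degrees(np.arctan2(E[1],E[0])))
E
```

```text
4.8833 [ 0.48276935 -0.15988352  0.27122638] [ 8.13677289e-01 -3.03394038e+00  2.12943185e-04] [-3.68542067e-01 -7.76421697e-02  1.90189574e+00 -3.78661305e-04
  1.31761134e+00 -2.46329456e+00]
[[-0.866 -0.5   -0.   ]
 [-0.5    0.866 -0.   ]
 [ 0.    -0.    -1.   ]] yyaw 120.02591455038467
282.54932462717875 193.16466005230274
((278.95184326171875, 192.47735595703125), (63.41059875488281, 21.58911895751953), 88.63607025146484) [ 0.4877902  -0.15725205  0.076     ]
0.022737503599093503 121.37292090157904
0.07008549079585565 31.87706644396347
```

View pics/w2.png

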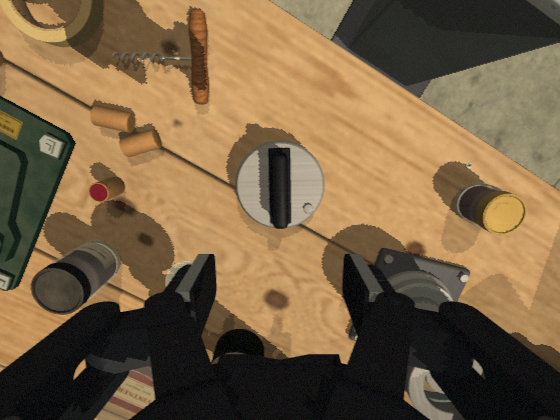

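The bar spans rows 148–229 around column 280, and the disc is around (280,185). I'll refine with the disc rim and the full bar.

```bash
python3 - <<'E'
from h import *
im=np.load('w2.npy');s=read_state();k=cam('wrist')[1]
hsv=cv2.cvtColor(im,cv2.COLOR_RGB2HSV);g=cv2.cvtColor(im,cv2.COLOR_RGB2GRAY)
h=cv2.HoughCircles(cv2.medianBlur(g,3)[130:245,225:340],cv2.HOUGH_GRADIENT_ALT,1,20,param1=150,param2=.6,minRadius=35,maxRadius=50)
for c in h[0]:print(c,ray(k,c[0]+225,c[1]+130,.0365))
for th in(40,60):
    z=np.zeros(im.shape[:2],np.uint8);sl=np.s_[140:240,255:310];z[sl]=(hsv[...,2][sl]<th)*255
    c=max(cv2.findContours(z,0,1)[0],key=cv2.contourArea);r=cv2.minAreaRect(c);print(r,ray(k,*r[0],.07))
    P=np.array([ray(k,*p,.076) for p in cv2.boxPoints(r)])
    for E in(P[1]-P[0],P[2]-P[1]):print(np.linalg.norm(E),np.degrees(np.arctan2(E[1],E[0])))
    m=c[:,0,:];top=m[m[:,1]<m[:,1].min()+3].mean(0);bot=m[m[:,1]>m[:,1].max()-3].mean(0);a=ray(k,*top,.076);b=ray(k,*bot,.076);print('ends',top,bot,a,b,(a+b)/2)
E
```

```text
[54.       55.       43.349213] [ 0.4874466  -0.15734801  0.0365    ]
((279.0, 187.5), (79.0, 20.0), 90.0) [ 0.48432292 -0.15917847  0.07      ]
0.02084412961991454 120.03580303342085
0.08664724186855889 30.523420605905454
ends [278.58333333 148.29166667] [280.  226.2] [ 0.44753137 -0.18096173  0.076     ] [ 0.52068903 -0.13686438  0.076     ] [ 0.4841102  -0.15891306  0.076     ]
((278.8785095214844, 187.93743896484375), (80.22699737548828, 21.68147087097168), 88.93909454345703) [ 0.48481198 -0.15904958  0.07      ]
0.022593474925082374 121.07910693086241
0.08804653563082757 31.600913261731193
ends [278.5  148.25] [280.         227.15384615] [ 0.44753786 -0.18105832  0.076     ] [ 0.52165692 -0.13630355  0.076     ] [ 0.48459739 -0.15868093  0.076     ]
```

Call:
jog_arm(turn=[[0,0,-0.017],[0,0,0],[0,0,0],[0,0,0],[0,0,0],[0,0,0],[0,0,0],[0,0,0],[0,0,0],[0,0,0],[0,0,0],[0,0,0],[0,0,0],[0,0,0],[0,0,0],[0,0,0],[0,0,0]], delta_pos=[[-0.004,0,0],[0,0,0.036],[0,0,0.036],[0,0,0.036],[0,0,0.036],[0,0,0.03],[0,0,0.026],[0,0,0.02],[0,0,0.006],[0,0,0],[0,0,0],[0,0,0],[0,0,0],[0,0,0],[0,0,0],[0,0,0],[0,0,0]], gripper=[0.06,0.06,0.06,0.06,0.06,0.06,0.06,0.06,0.06,0.06,0.01,0.01,0.01,0.01,0.01,0.01,0.01], grip_force=90)

```text
time: 6.4
tool_pos: [0.4885, -0.1572, 0.047]
tcp_rot: [-0.847, 3.023, -0.002]
wrist_force: [-0.5, 1.5, 6.9]
width: 0.194
grip_force: 87.7
```

Call:
jog_arm(turn=[[0,0,0],[0,0,0],[0,0,0],[0,0,0],[0,0,0],[0,0,0],[0,0,0.081],[0,0,0.081],[0,0,0],[0,0,0],[0,0,0],[0,0,0],[0,0,0],[0,0,0],[0,0,0],[0,0,0],[0,0,0],[0,0,0],[0,0,0]], delta_pos=[[0,0,-0.01],[0,0,-0.036],[0,0,-0.036],[0,0,-0.036],[0,0,-0.036],[0,0,-0.036],[0,0,0],[0,0,0],[-0.0191,0.0261,0],[-0.0191,0.0261,0],[-0.0191,0.0261,0],[-0.0191,0.0261,0],[-0.0191,0.0261,0],[-0.0191,0.0261,0],[-0.0191,0.0261,0],[-0.0191,0.0261,0],[0,0,0],[0,0,0],[0,0,0]], gripper=[0.01,0.01,0.01,0.01,0.01,0.01,0.01,0.01,0.01,0.01,0.01,0.01,0.01,0.01,0.01,0.01,0.01,0.01,0.01])

```text
time: 7.98
tool_pos: [0.5498, 0.0936, 0.2348]
tcp_rot: [0.601, -3.082, 0.001]
wrist_force: [-0.3, 0.4, -4.2]
width: 0.195
grip_force: 89.4
```

```bash
python3 - <<'E'
from h import *
s=read_state();print(s['time'],s['tool_pos'],s['tcp_rot'],s['wrist_force'],s['width'],s['q'])
R=Ro.from_rotvec(s['tcp_rot']).as_matrix();print('yyaw',np.degrees(np.arctan2(R[1,1],R[0,1])),R[2])
a,ka=cam('scene');b,kb=cam('wrist')
save('held.png',np.hstack([cv2.resize(a[100:310,160:400],(400,350)),cv2.resize(b[60:340,80:480],(400,350))[:, :]]))
E
```

```text
7.9833 [0.54981237 0.09358481 0.23484001] [ 6.00848747e-01 -3.08192467e+00  1.12950959e-03] [-0.34542424  0.37817719 -4.18394542] 0.19471198395005657 [ 1.24453281e-01  4.13757085e-02  1.85200236e+00 -8.74257003e-04
  1.24980553e+00 -1.83115398e+00]
yyaw 112.06390412710971 [ 1.75088119e-03 -3.91639230e-04 -9.99998391e-01]
```

View pics/held.png

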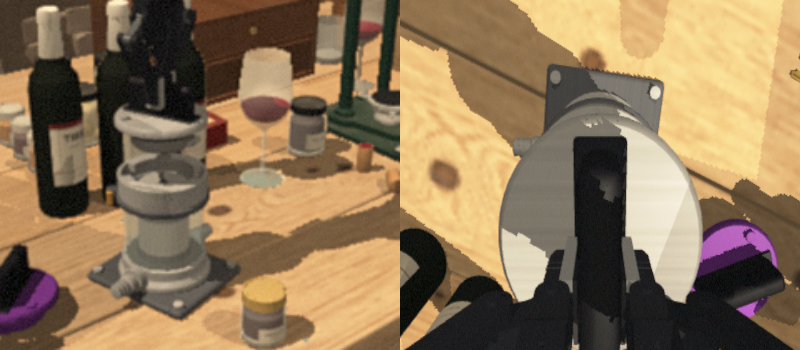

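The cover is held level above the collar, and the disc arc is visible in the wrist view. I fit that arc to find the cover axis relative to the TCP.

```bash
python3 - <<'E'
from h import *
s=read_state();im,k=cam('wrist');z=s['tool_pos'][2]-.0105
g=cv2.cvtColor(im,cv2.COLOR_RGB2GRAY);C=np.array(s['tool_pos'][:2]);xt=Ro.from_rotvec(s['tcp_rot']).as_matrix()[:2,0]
a0=np.degrees(np.arctan2(xt[1],xt[0]))
for it in range(3):
    P=[]
    for a in np.radians(a0+np.arange(-95,96,4)):
        rr=np.arange(.045,.063,.0003)
        pr=[cv2.getRectSubPix(g,(1,1),tuple(map(float,proj(k,[*(C+r*np.array([np.cos(a),np.sin(a)])),z]))))[0,0] for r in rr]
        d=np.abs(np.gradient(cv2.GaussianBlur(np.array([pr],np.float32),(7,1),0)[0]));P.append(C+rr[d.argmax()]*np.array([np.cos(a),np.sin(a)]))
    P=np.array(P);w=np.ones(len(P),bool)
    from scipy.optimize import least_squares
    f=least_squares(lambda c:np.hypot(*(P-c).T)-.054,C,loss='soft_l1',f_scale=.0005);res=f.fun
    C=f.x;print(C,np.median(abs(res)),'off tool xy',(C-s['tool_pos'][:2])@xt)
print(s['tool_pos'],s['time'])
E
```

```text
[0.55141684 0.09348694] 0.0017055971417377046 off tool xy -0.0015505174091629485
[0.55031942 0.09355452] 0.0017419082150126886 off tool xy -0.0005579790428008932
[0.55044592 0.09368574] 0.0016788712556236526 off tool xy -0.0007243657669811503
[0.55001446 0.09281871 0.23501846] 8.0833
```

Call:
jog_arm(turn=[[0,0,0],[0,0,0],[0,0,0],[0,0,0],[0,0,0],[0,0,0],[0,0,0],[0,0,0]], delta_pos=[[-0.0016,0,0.01],[0,0,0.014],[0,0,0.01],[0,0,0.004],[0,0,0.003],[0,0,0.002],[0,0,0],[0,0,0]], gripper=[0.01,0.01,0.01,0.01,0.01,0.01,0.01,0.01])

```text
time: 8.8
tool_pos: [0.5521, 0.0942, 0.1924]
tcp_rot: [0.6, -3.084, 0.001]
wrist_force: [0.1, -1.1, -4.6]
width: 0.194
grip_force: 89.3
```

Call:
jog_arm(turn=[[0,0,0],[0,0,0],[0,0,0],[0,0,0]], delta_pos=[[0,0,0.0015],[0,0,0.0015],[0,0,0.001],[0,0,0]], gripper=[0.01,0.01,0.01,0.01])

```text
time: 9.13
tool_pos: [0.5525, 0.094, 0.189]
tcp_rot: [-0.6, 3.083, -0.002]
wrist_force: [-1.8, -4.2, -0.0]
width: 0.194
grip_force: 90.0
```

Call:
jog_arm(turn=[[0,0,0],[0,0,-0.06],[0,0,-0.06],[0,0,-0.06],[0,0,-0.06],[0,0,-0.06],[0,0,0]], delta_pos=[[0,0,0.0015],[0,0,0],[0,0,0],[0,0,0],[0,0,0],[0,0,0],[0,0,0]], gripper=[0.01,0.01,0.01,0.01,0.01,0.01,0.01])

```text
time: 9.72
tool_pos: [0.5532, 0.0934, 0.1886]
tcp_rot: [-1.056, 2.956, -0.004]
wrist_force: [-2.2, -5.9, 4.1]
width: 0.195
grip_force: 90.5
```

Call:
jog_arm(turn=[[0,0,-0.04],[0,0,-0.04],[0,0,0]], delta_pos=[[0,0,0.0005],[0,0,0],[0,0,0]], gripper=[0.01,0.01,0.01])

```text
time: 9.97
tool_pos: [0.5527, 0.0943, 0.1866]
tcp_rot: [-1.172, 2.913, -0.001]
wrist_force: [0.0, -4.0, -1.9]
width: 0.197
grip_force: 89.7
```

Call:
jog_arm(turn=[[0,0,-0.04],[0,0,-0.03],[0,0,0]], delta_pos=[[0,0,0.0005],[0,0,0.0005],[0,0,0]], gripper=[0.01,0.01,0.01])

```text
time: 10.22
tool_pos: [0.5525, 0.0944, 0.1853]
tcp_rot: [-1.272, 2.872, -0.001]
wrist_force: [-0.2, -4.1, -3.3]
width: 0.192
grip_force: 89.7
```

The force vanished and the height fell as the lugs entered the slots, at bar angle ≈ 47.8°. Next I push down.

Call:
jog_arm(turn=[[0,0,0],[0,0,0],[0,0,0],[0,0,0],[0,0,0],[0,0,0],[0,0,0],[0,0,0]], delta_pos=[[0,0,0.002],[0,0,0.002],[0,0,0.002],[0,0,0.002],[0,0,0.002],[0,0,0.002],[0,0,0],[0,0,0]], gripper=[0.01,0.01,0.01,0.01,0.01,0.01,0.01,0.01], grip_force=110)

```text
time: 10.88
tool_pos: [0.5522, 0.0946, 0.176]
tcp_rot: [-1.271, 2.872, -0.0]
wrist_force: [-6.9, -4.5, 11.4]
width: 0.195
grip_force: 112.0
```

Call:
jog_arm(turn=[[0,0,0],[0,0,0],[0,0,0],[0,0,0],[0,0,0]], delta_pos=[[0.001,0,0.002],[0,0,0.002],[0,0,0.001],[0,0,0],[0,0,0]], gripper=[0.01,0.01,0.01,0.01,0.01])

```text
time: 11.3
tool_pos: [0.5522, 0.0945, 0.1721]
tcp_rot: [-1.27, 2.87, 0.0]
wrist_force: [-6.8, -1.6, 15.2]
width: 0.19
grip_force: 112.4
```

Call:
jog_arm(turn=[[0,0,0.05],[0,0,0.06],[0,0,0.06],[0,0,0.06],[0,0,0.06],[0,0,0]], delta_pos=[[0,0,0.0004],[0,0,0],[0,0,0],[0,0,0],[0,0,0],[0,0,0]], gripper=[0.01,0.01,0.01,0.01,0.01,0.01])

```text
time: 11.8
tool_pos: [0.5529, 0.0941, 0.1718]
tcp_rot: [-0.839, 3.023, -0.001]
wrist_force: [-5.0, -3.6, 14.2]
width: 0.193
grip_force: 112.3
```

```bash
python3 - <<'E'
from h import *
s=read_state();print(s['torque'],s['wrist_force'],s['q'][5])
E
```

```text
[-0.95510927  0.93464931 -0.01714022] [-4.96373588 -3.56936269 14.16366847] -1.9881147094755904
```

Call:
jog_arm(turn=[[0,0,0.09],[0,0,0.09],[0,0,0.09],[0,0,0.09],[0,0,0.09],[0,0,0.09],[0,0,0]], delta_pos=[[0,0,0],[0,0,0],[0,0,0],[0,0,0],[0,0,0],[0,0,0],[0,0,0]], gripper=[0.01,0.01,0.01,0.01,0.01,0.01,0.01])

```text
time: 12.38
tool_pos: [0.5528, 0.0937, 0.1718]
tcp_rot: [-0.001, 3.138, -0.001]
wrist_force: [-4.9, -5.1, 15.2]
width: 0.189
grip_force: 112.4
```

Call:
jog_arm(turn=[[0,0,0.09],[0,0,0.09],[0,0,0.09],[0,0,0.09],[0,0,0.09],[0,0,0.09],[0,0,0.09],[0,0,0.04],[0,0,0]], delta_pos=[[0,0,0],[0,0,0],[0,0,0],[0,0,0],[0,0,0],[0,0,0],[0,0,0],[0,0,0],[0,0,0]], gripper=[0.01,0.01,0.01,0.01,0.01,0.01,0.01,0.01,0.01])

```text
time: 13.13
tool_pos: [0.5524, 0.0933, 0.1717]
tcp_rot: [1.028, 2.966, -0.0]
wrist_force: [-5.6, -5.1, 15.5]
width: 0.191
grip_force: 112.4
```

```bash
python3 - <<'E'
from h import *
s=read_state();R=Ro.from_rotvec(s['tcp_rot']).as_matrix();print('yyaw',np.degrees(np.arctan2(R[1,1],R[0,1])),s['torque'],s['wrist_force'],s['q'][5])
E
```

```text
yyaw 51.76177002644727 [-1.30979239  1.24200782  0.1329329 ] [-5.64107364 -5.07842889 15.49694174] -0.7788870571996163
```

Call:
jog_arm(turn=[[0,0,0.04],[0,0,0.04],[0,0,0]], delta_pos=[[0,0,0],[0,0,0],[0,0,0]], gripper=[0.01,0.01,0.01])

```text
time: 13.38
tool_pos: [0.5523, 0.0933, 0.1716]
tcp_rot: [1.146, 2.922, -0.0]
wrist_force: [-5.5, -6.3, 15.9]
width: 0.192
grip_force: 112.4
```

```bash
cat > st.py <<'E'
from h import *
s=read_state();R=Ro.from_rotvec(s['tcp_rot']).as_matrix();print('yyaw',np.degrees(np.arctan2(R[1,1],R[0,1])),s['torque'],s['wrist_force'],s['q'][5])
E
python3 st.py
```

```text
yyaw 47.18744581650763 [-1.363162    1.34670841  0.07560379] [-5.48033509 -6.29458167 15.8597575 ] -0.6990666159280419
```

Call:
jog_arm(turn=[[0,0,0.04],[0,0,0.04],[0,0,0]], delta_pos=[[0,0,0],[0,0,0],[0,0,0]], gripper=[0.01,0.01,0.01])

```text
time: 13.63
tool_pos: [0.5516, 0.093, 0.1716]
tcp_rot: [1.259, 2.876, -0.003]
wrist_force: [-7.3, -6.6, 17.4]
width: 0.191
grip_force: 112.8
```

```bash
python3 st.py
```

```text
yyaw 42.71047755331746 [-1.47409926  1.72808983  0.81540765] [-7.2800853  -6.61381869 17.42174965] -0.6204549427901593
```

The stop is felt: torque jumped after about 95°. I ease off slightly and let the cover rise into the pockets.

Call:
jog_arm(turn=[[0,0,-0.04],[0,0,0],[0,0,0],[0,0,0],[0,0,0],[0,0,0],[0,0,0]], delta_pos=[[0,0,0],[0,0,-0.002],[0,0,-0.002],[0,0,-0.002],[0,0,-0.001],[0,0,0],[0,0,0]], gripper=[0.01,0.01,0.01,0.01,0.01,0.01,0.01])

```text
time: 14.22
tool_pos: [0.5519, 0.0933, 0.177]
tcp_rot: [1.203, 2.9, -0.0]
wrist_force: [-3.2, -5.5, 8.2]
width: 0.189
grip_force: 111.2
```

```bash
python3 st.py
```

```text
yyaw 44.947109593315744 [-1.23315077  0.87665395  0.00244386] [-3.23993882 -5.5114184   8.21319291] -0.6602444894686041
```

Call:
jog_arm(turn=[[0,0,0],[0,0,0],[0,0,0],[0,0,0]], delta_pos=[[0,0,-0.001],[0,0,-0.001],[0,0,-0.001],[0,0,0]], gripper=[0.01,0.01,0.01,0.01])

```text
time: 14.55
tool_pos: [0.5518, 0.0933, 0.177]
tcp_rot: [1.203, 2.901, -0.001]
wrist_force: [3.9, -4.1, -4.7]
width: 0.187
grip_force: 109.2
```

Call:
jog_arm(turn=[[0,0,0],[0,0,0],[0,0,0],[0,0,0],[0,0,0],[0,0,0],[0,0,0],[0,0,0],[0,0,0],[0,0,0],[0,0,0],[0,0,0],[0,0,0]], delta_pos=[[0,0,0],[0,0,0],[0,0,0],[0,0,0],[0,0,0],[0,0,-0.005],[0,0,-0.015],[0,0,-0.025],[0,0,-0.03],[0,0,-0.03],[0,0,-0.02],[0,0,0],[0,0,0]], gripper=[0.05,0.05,0.05,0.05,0.05,0.05,0.05,0.05,0.05,0.05,0.05,0.05,0.05])

```text
time: 15.63
tool_pos: [0.5525, 0.094, 0.3054]
tcp_rot: [1.201, 2.899, 0.004]
wrist_force: [0.7, -0.7, -0.1]
width: 0.589
grip_force: 0.0
```

```bash
python3 st.py; python3 - <<'E'
from h import *
a,ka=cam('scene');b,kb=cam('wrist')
save('end.png',np.hstack([cv2.resize(a[100:310,160:400],(400,350)),cv2.resize(b,(400,300))[:350] if 0 else cv2.resize(b,(400,350))]))
E
```

```text
yyaw 44.977895072209144 [-0.02062533  0.04187559 -0.0872952 ] [ 0.68854867 -0.70650208 -0.12406131] -0.6610578312815141
```

View pics/end.png

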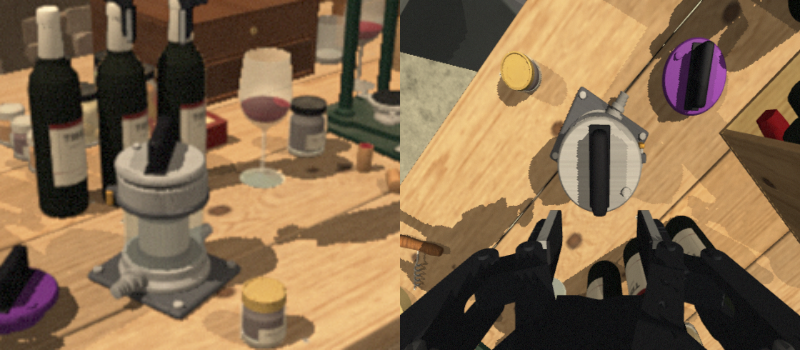

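The picture shows the cover seated level on the collar, at left (160,165). It held its height when I pulled up, the bar points along the locked direction, and the glass and jar are still standing. I'm handing it in.

```bash
python3 -c "
from workcell import ticket;print(ticket.finish_job())"
```

```text
the job is handed in; nothing more can be done
None
```

The filter is closed: the cover dropped into its slots, was pressed down, turned clockwise to the stop and rose into its lock, with the glass and jar left standing; handed in at about 16 s of the 51 s allowed, no verdict shown.

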